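Click the head back onto the bedside lamp

ROBOT

A 7-joint arm with a two-finger parallel gripper is mounted at the origin on the work surface. World frame = base frame: x ahead of the robot, y to its left, z up, the work surface at z = 0. Lengths are in m, angles in rad, forces in N, time in s.
With the tool pointing down it reaches from about 0.425 to 1.025 m from the base axis. Payload 9.4 kg.
Tool frame: the origin (TCP) lies at the very end of the fingers, on their centre line; the grasp point (between the pads) lies 19 mm behind it (bot.grasp_offset is the distance from the TCP to the grasp point, in m); z points along the fingers, y is the line along which they close (so a half turn about z gives the same grasp; the last joint's range is limited). The gripper opens to 85 mm and grips with 20 to 120 N. Pads are 22 mm wide; open, the fingers measure 114 mm over their backs; the gripper's body (76 mm by 85 mm) begins 54 mm behind the grasp point. The pads swing forward as they close: fully open they stand 13 mm farther back than shut.
Start: joints at [1.107, 0.599, -0.003, 1.599, 0.002, 0.943, -0.08], TCP at [0.273, -0.671, 0.194] pointing down, gripper open.
Joint ranges: [-2.57, 2.57], [-0.35, 1.97], [-1.29, 1.29], [0.11, 2.56], [-1.05, 4.19], [0.11, 1.86], [-2.63, 2.63]. Speed limits (rad/s): [2.22, 2.22, 3.01, 3.01, 3.14, 3.14, 3.14].

INTERFACE

Orientations are given as [roll, pitch, yaw] about the fixed x, y, z axes, in that order (R = Rz(yaw) Ry(pitch) Rx(roll)).
In Python, from workcell import bot gives the robot as it stands.
- The arm moves only by the tool play_rows, never from a script. Its argument "increments" is a list of rows, each a list of 3 entries, a list of its own where there are three numbers: the turn, a rotation vector about the world's x, y, z in degrees, then the shift along the world's x, y, z in mm, then the finger opening in mm, from 0 to 85.4. A call has exactly 8 rows; each row shifts and turns the commanded pose from where the row before left it; what a row does not reach is not made up. A row lasts 1/12 s, in which the tool goes at most 41.7 mm and 7.16 degrees, less where a joint would pass 70% of its speed; a pose out of reach is approached as far as the arm can. A call with a gripper value outside its range is refused whole. The fingers move at their own pace and stop on an object; "force" is the grip in N (left out, the last holds). Time passes only in rows, so rows that do not move let the fingers close, or fill a call up. It gives the time, the measured TCP pose, the force, the opening and the grip force at its end, in the units of the state.
- bot.get_obs(): the state, without advancing time (a new reading comes with each control period).
- bot.grab_frame(name): name is "scene" or "top" or "wrist"; returns the picture (480x640x3 uint8, red, green, blue); there is no depth.
- bot.camera_info(name): a dict with "fx", "fy", "cx", "cy" (pixels), "D" ([k1, k2, p1, p2, k3] as OpenCV has them; the pictures are not rectified), "position" and "attitude" of the camera in the world. Camera axes: x right, y up, looking along -z (the intrinsics and any distortion apply to the point x, -y, -z); pixel columns grow to the right and rows downward; lengths in m; the calibration is good to about 2 mm. A picture is of the moment at which its call begins: read the wrist's pose just before it. camera_info takes no time and is no camera call; for the wrist camera it gives the pose at the moment of the call.
- bot.close_job(): hands the job in; it is judged then, once.
The state is a dict: "t": time; "q": joint angles; "dq": joint speeds; "effort": joint torques, N m; "ee_pos": TCP position; "tool_rot": TCP orientation; "contact_force": force on the tool from outside, world axes, zero at the start; "moment": the same for the moment, N m; "finger_gap": opening from 0.0 (shut) to 1.0 (fully open); "grasp_force": force on a finger pad.
Only numpy, scipy, OpenCV 4.12 (cv2) and the standard library are available. Lean on these libraries where they do the work, as an engineer would, in place of code of your own. Each camera call takes 0.05 s, during which the arm holds its last target. There are 200 camera calls.

TASK

The bedside lamp's head (its shade with the neck on top) has been taken off and stands on the table. Pick it up, slide it upright down the lamp's stem past the two spring balls until it clicks and stays latched, and let go; press gently, never harder than 20 N. Leave the tumbler, spectacle case and stone where they are.

Things in the scene. Friction and masses are not known exactly. Their poses are not given: they have to be found in the camera images.
- lamp: The lamp without its head, fixed to the table. Round white ceramic foot, 120 mm wide, 78 mm high, with a small brass toggle on its side (not used); a vertical steel stem, 16 mm in diameter, on its axis. Origin: on that axis at table height; z up. The stem telescopes and stays (even under 20 N) where it was left: its tip is 175 to 212 mm above the table, unmeasured.
- lamp_axis (a point): Point on the axis, 75 mm above the table, where the stem leaves the foot. On the stem, moving with its height: tip tapered from 16 to 8 mm over its top 9 mm; two opposite balls, 10 mm wide, centres 14.5 mm below the tip, standing 3.5 mm out, each pushed out by a spring of 3 N, 8 N when pressed in; a brass contact ring, 34 mm wide, its flat top 55.5 mm below the tip.
- neck (a point): Centre of the loose lamp head's aluminium neck (the part to grip: tube of 36 mm diameter, 40 mm high); z is the head's axis, up. Neck top 20 mm above this point; shade's rim 65 mm below it. Below the neck is a hollow white cone shade, 120 mm wide at the rim, 48 mm high. The head stands upright on its rim, 85 mm high in all, 100 to 160 g.
- bore (a point): Mouth of the through bore at the centre of the neck's top. Bore 18 mm wide for 20 mm, then a 7 mm lead-in cone to 26 mm, wide below. Going down the stem, the balls meet the cone (push 4 to 9 N), drag along the bore, and spring out over the neck's top once it is below their centres, pulling it down: the click. Latched, this point is about 18 mm below the stem's tip.
- contact (a joint): Travel (m) of the sprung brass contact ring on the stem: 0 free, grows as the neck's lower end presses it down (about 1.5 N per mm), 0.006 bottomed out hard. About 0.0025 when the latched head is let go, 0 when the head is not latched.
- tumbler: Empty glass tumbler, 72 mm wide, 92 mm high, loose; origin at the centre of its underside. Leave it alone.
- spectacle_case: Closed black spectacle case, 62 x 162 x 39 mm, loose; origin at the centre of its underside, long side along its y. Leave it alone.
- stone: Smooth grey river stone, 56 mm wide, 27 mm high, loose; origin at the centre of its underside. Leave it alone.
- jewel_box: Small dark wooden jewellery box with one pull-out tray, 150 x 180 x 85 mm, fixed; origin at the centre of its underside. Not used.
Things that resemble listed ones, but are neither listed nor needed, are in the scene too. What is shaped like the lamp but green is not meant.

How it is judged:
On the way, in this order (a step that is already met when the one before it is completed fails the run):
1. the head is held over the stem, above the balls (horizontal distance between neck and lamp below 0.008 m and height (world z) of neck above 0.205 m), for 0.1 s.
2. the head is latched: the contact ring stays pressed (value of joint contact above 0.0015 m), for 0.3 s.
At the end, for the whole second after the job is handed in: The head, let go, sits latched and at rest on the stem: the contact ring is held pressed by more than 1.5 mm, the neck's centre is within 4 mm of the lamp's axis and its axis is within 0.08 rad of vertical (value of joint contact above 0.0015 m and horizontal distance between neck and lamp below 0.004 m and angle between neck's own z axis and vertical below 0.08 rad and linear speed of head below 0.02 m/s); the robot touches nothing.
It fails at once if the head is pressed against the lamp with more than 20 N (contact force between head and lamp above 20 N).
It fails at once if the robot pushes on the lamp itself with more than 20 N (contact force between any of the fingers, the arm and lamp above 20 N).
It fails at once if a bystander is moved by more than 20 mm (distance of any of tumbler, spectacle_case, stone from where it was at the start of the episode above 0.02 m).
It also fails if it takes over 64 s, if anything falls off the work surface, if the arm or the gripper's body presses on something with over 40 N, if the wrist force passes 120 N, or if a joint passes its speed limit or range.

## Working session

There is one attempt and no reset: what is moved stays moved. The work goes in short steps, Python scripts to look and compute and a tool call to move; the robot and the scene stay as the last step left them, time stands still between calls to the robot, and variables do not carry over. Pictures are saved under pics/ and viewed, at most 10 in all, crops included, and the job is handed in when it is done.

Besides the shell and the picture viewer there is one more tool, called as a command line: name --argument value ..., lists and objects as JSON in quotes. play_rows: Moves the arm, as the interface text tells. Its arguments: {"type":"object","properties":{"increments":{"type":"array","items":{"type":"array"}},"force":{"type":"number"}},"required":["increments"]}

```bash
mkdir -p pics; cat > h.py <<'E'
import numpy as np, cv2
from scipy.spatial.transform import Rotation as R
from workcell import bot
def grab(name,fn=None):
    ci=bot.camera_info(name); im=bot.grab_frame(name)[:,:,::-1].copy()
    if fn: cv2.imwrite('pics/'+fn,im)
    return ci,im
def KD(ci): return np.array([[ci['fx'],0,ci['cx']],[0,ci['fy'],ci['cy']],[0,0,1.]]),np.array(ci['D'],float)
def rot(ci):
    a=np.array(ci['attitude'],float)
    if a.shape==(3,3): return a
    return R.from_euler('xyz',a).as_matrix() if a.size==3 else R.from_quat(a).as_matrix()
def ray(ci,uv):
    K,D=KD(ci); n=cv2.undistortPoints(np.array(uv,float).reshape(-1,1,2),K,D).reshape(-1,2)
    d=np.c_[n[:,0],-n[:,1],-np.ones(len(n))]@rot(ci).T
    return np.array(ci['position']),d
def onplane(ci,uv,z):
    p,d=ray(ci,uv); return p+d*((z-p[2])/d[:,2])[:,None]
def proj(ci,P):
    K,D=KD(ci); c=(np.atleast_2d(P)-np.array(ci['position']))@rot(ci)
    return cv2.projectPoints(c*[1,-1,-1],np.zeros(3),np.zeros(3),K,D)[0].reshape(-1,2)
E
python3 - <<'E'
from h import *
for n in ['scene','top']:
    ci,im=grab(n,n+'0.png'); print(n,ci)
print(bot.camera_info('wrist')); print(bot.get_obs())
E
```

```text
scene {'fx': 551.2236453847887, 'fy': 551.2236453847887, 'cx': 327.8641281463023, 'cy': 238.16839988233448, 'D': array([-0.07787066,  0.        ,  0.        ,  0.        ,  0.        ]), 'position': array([1.48866238, 0.59500683, 0.99022583]), 'attitude': array([ 0.87926615, -0.00883707,  2.15502517])}
top {'fx': 623.4906578867977, 'fy': 623.4906578867977, 'cx': 327.27706158199385, 'cy': 245.10873956313148, 'D': array([-0.05614639,  0.        ,  0.        ,  0.        ,  0.        ]), 'position': array([ 0.32623113, -0.02226131,  1.37319237]), 'attitude': array([ 0.20537854, -0.00498625, -1.56538981])}
{'fx': 395.8685204051666, 'fy': 395.8685204051666, 'cx': 322.3981671963499, 'cy': 234.94225583976626, 'D': array([0.00562999, 0.        , 0.        , 0.        , 0.        ]), 'position': array([ 0.34249795, -0.64296275,  0.37344283]), 'attitude': array([-0.29179773,  0.00216991, -1.18452564])}
{'t': 0.1, 'q': array([ 1.10731542,  0.60005213, -0.00253147,  1.60006171,  0.00180561,
        0.94289208, -0.07978219]), 'dq': array([-0.00075898, -0.00262749, -0.00048612, -0.00218217,  0.0002233 ,
       -0.00045254,  0.00052341]), 'effort': array([ 4.18935553e-03, -7.77984810e+01,  1.56968828e+00, -2.58624011e+01,
        1.26539182e-02,  5.49173172e-03,  7.77250239e-05]), 'ee_pos': array([ 0.27327121, -0.67101088,  0.19329423]), 'tool_rot': array([-3.14018853e+00,  1.42585692e-04,  3.86850801e-01]), 'contact_force': array([-0.37239998, -0.6608623 , -0.00078176]), 'moment': array([-0.03666445, -0.03162672,  0.01093701]), 'grasp_force': 0.0, 'finger_gap': 0.9942069146212476}
```

View pics/top0.png

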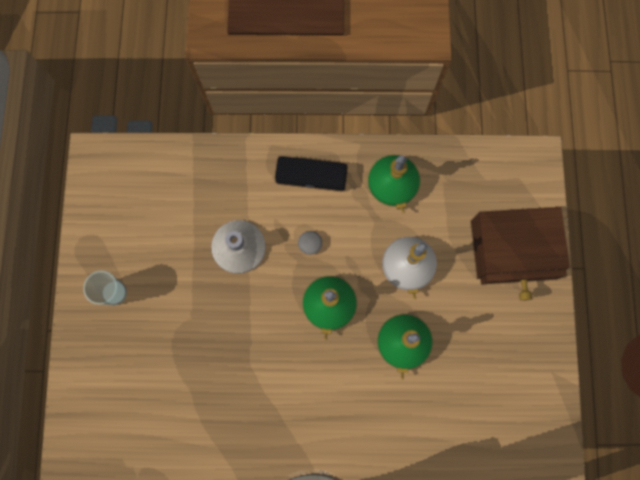

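View pics/scene0.png

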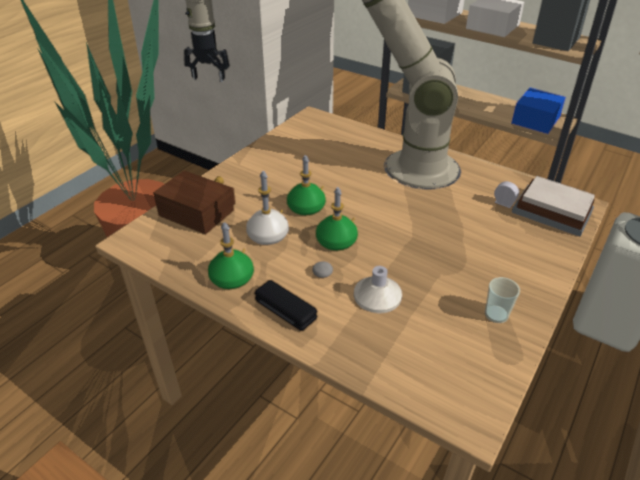

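The top view shows a white cone with a grey neck at (238,246), which is the loose head. A white foot with a stem at (409,263), stem tip about (421,246), is the lamp. In the scene view they are at (378,290) and (266,222).

Could be taken for the lamp in the top view: green lamps at (395,178), (330,302) and (405,341), and the white one at (409,263). By the description I choose the white one. The only head-like thing is the white cone at (238,246).

```bash
python3 - <<'E'
from h import *
t=cv2.imread('pics/top0.png'); s=cv2.imread('pics/scene0.png')
ct=bot.camera_info('top'); cs=bot.camera_info('scene')
def white(im,box):
    x0,y0,x1,y1=box; h=cv2.cvtColor(im,cv2.COLOR_BGR2HSV)
    m=((h[...,1]<60)&(h[...,2]>110)).astype(np.uint8)*255
    k=np.zeros_like(m);k[y0:y1,x0:x1]=m[y0:y1,x0:x1]
    k=cv2.morphologyEx(k,cv2.MORPH_CLOSE,np.ones((5,5)))
    c=max(cv2.findContours(k,0,2)[0],key=cv2.contourArea)
    return cv2.minEnclosingCircle(c),cv2.boundingRect(c)
for n,b in [('head',(200,205,280,285)),('lamp',(375,230,445,300))]:
    (c,r),bb=white(t,b); print(n,c,r,bb,onplane(ct,[c],0.0 if n=='head' else 0.03))
print('neck top z=.085',onplane(ct,[(234.5,239.5)],.085),onplane(cs,[(379.5,270.5)],.085))
for z in (.175,.19,.2,.212): print('tip',z,onplane(ct,[(421,246)],z)[0],onplane(cs,[(264.5,174.5)],z)[0])
a=cv2.resize(t[200:290,195:285],None,fx=4.4,fy=4.4,interpolation=2); b=cv2.resize(t[220:310,370:460],None,fx=4.4,fy=4.4,interpolation=2)
cv2.imwrite('pics/c1.png',np.hstack([a,b]))
E
```

```text
head (237.69654846191406, 246.88619995117188) 26.711362838745117 (211, 221, 54, 52) [[0.60694248 0.17391403 0.        ]]
lamp (408.7786865234375, 263.58197021484375) 27.04640007019043 (382, 237, 53, 53) [[ 0.5658875  -0.20621662  0.03      ]]
neck top z=.085 [[0.60547077 0.16909875 0.085     ]] [[0.60435164 0.1690538  0.085     ]]
tip 0.175 [ 0.57526289 -0.21119591  0.175     ] [ 0.53449272 -0.23214319  0.175     ]
tip 0.19 [ 0.57214529 -0.20883067  0.19      ] [ 0.55204926 -0.21692379  0.19      ]
tip 0.2 [ 0.5700669  -0.20725383  0.2       ] [ 0.56375362 -0.20677752  0.2       ]
tip 0.212 [ 0.56757282 -0.20536164  0.212     ] [ 0.57779885 -0.194602    0.212     ]
```

View pics/c1.png

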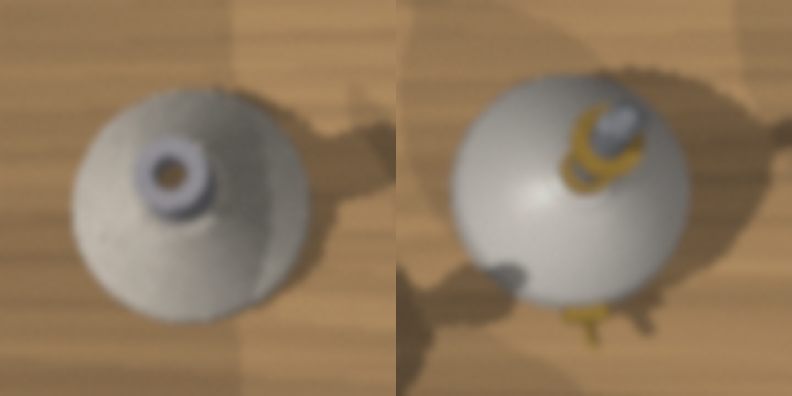

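The crop confirms the head (left: grey neck with an open bore) and the white lamp (right: steel stem with brass ring). I estimate the head at (0.605, 0.170), the lamp at (0.568, -0.206) and the stem tip at about z 0.20. First I go above the lamp for a close look at the stem.

play_rows --increments '[[[0, 0, 0], [12, 19, 14], 85], [[0, 0, 0], [12, 19, 14], 85], [[0, 0, 0], [12, 19, 14], 85], [[0, 0, 0], [12, 19, 14], 85], [[0, 0, 0], [12, 19, 14], 85], [[0, 0, 0], [12, 19, 14], 85], [[0, 0, 0], [12, 19, 14], 85], [[0, 0, 0], [12, 19, 14], 85]]'

```text
t: 0.77
ee_pos: [0.3698, -0.5182, 0.3064]
tool_rot: [-3.141, 0.0, 0.387]
contact_force: [0.2, -1.0, -0.5]
finger_gap: 0.991
grasp_force: 0.0
```

play_rows --increments '[[[0, 0, 0], [14, 22, 0], 85], [[0, 0, 0], [14, 22, 0], 85], [[0, 0, 0], [14, 22, 0], 85], [[0, 0, 0], [14, 22, 0], 85], [[0, 0, 0], [14, 22, 0], 85], [[0, 0, 0], [14, 22, 0], 85], [[0, 0, 0], [14, 22, 0], 85], [[0, 0, 0], [14, 22, 0], 85]]'

```text
t: 1.43
ee_pos: [0.4818, -0.3422, 0.3058]
tool_rot: [-3.141, 0.0, 0.387]
contact_force: [0.0, -0.2, 0.1]
finger_gap: 0.994
grasp_force: 0.0
```

play_rows --increments '[[[0, 0, 0], [14, 22, 0], 85], [[0, 0, 0], [14, 22, 0], 85], [[0, 0, 0], [14, 22, 0], 85], [[0, 0, 0], [14, 22, 0], 85], [[0, 0, 0], [14, 22, 0], 85], [[0, 0, 0], [14, 22, 0], 85], [[0, 0, 0], [0, 0, 0], 85], [[0, 0, 0], [0, 0, 0], 85]]'

```text
t: 2.1
ee_pos: [0.566, -0.2098, 0.3056]
tool_rot: [-3.141, 0.0, 0.39]
contact_force: [0.1, -0.5, 0.0]
finger_gap: 0.993
grasp_force: 0.0
```

```bash
python3 - <<'E'
from h import *
import pickle
o=bot.get_obs(); ci,im=grab('wrist','w1.png'); pickle.dump(ci,open('w1.pkl','wb'))
print(o['t'],o['ee_pos'],o['tool_rot'],o['q'],proj(ci,[[.568,-.206,z] for z in (.078,.15,.2)]), proj(ci,[o['ee_pos']]))
E
```

```text
2.1 [ 0.56599433 -0.20975168  0.30559914] [-3.14076249e+00  4.58392124e-04  3.90025321e-01] [ 0.34857951  0.34924536 -0.12094767  1.74742892  0.0471848   1.04860894
 -0.96948574] [[320.41023291 187.74319725]
 [319.87748154 202.22630087]
 [319.36059799 216.27657049]] [[322.97828652 275.09617309]]
```

View pics/w1.png

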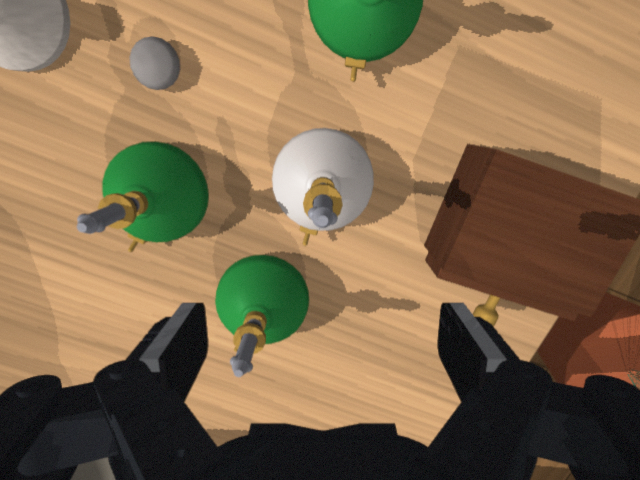

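The wrist view shows the white lamp with its foot at (323,180), brass ring at (322,195) and stem tip at about (321,218). I move toward the head and take a second view for triangulation.

play_rows --increments '[[[0, 0, 0], [0, 20, 0], 85], [[0, 0, 0], [0, 20, 0], 85], [[0, 0, 0], [0, 20, 0], 85], [[0, 0, 0], [0, 20, 0], 85], [[0, 0, 0], [0, 20, 0], 85], [[0, 0, 0], [0, 0, 0], 85], [[0, 0, 0], [0, 0, 0], 85], [[0, 0, 0], [0, 0, 0], 85]]'

```text
t: 2.82
ee_pos: [0.565, -0.1132, 0.3061]
tool_rot: [3.141, 0.001, 0.385]
contact_force: [-0.0, -1.6, -0.5]
finger_gap: 0.999
grasp_force: 0.0
```

```bash
python3 - <<'E'
from h import *
import pickle
ci,im=grab('wrist','w2.png'); pickle.dump(ci,open('w2.pkl','wb'))
p=proj(ci,[[.568,-.206,.2]])[0].astype(int); print(p)
a=cv2.imread('pics/w1.png')[180:240,292:352]; y,x=p[1]-30,p[0]-30; b=im[y:y+60,x:x+60]; print(x,y)
cv2.imwrite('pics/c2.png',cv2.resize(np.hstack([a,b]),None,fx=6.6,fy=6.6,interpolation=0))
E
```

```text
[435 260]
405 230
```

View pics/c2.png

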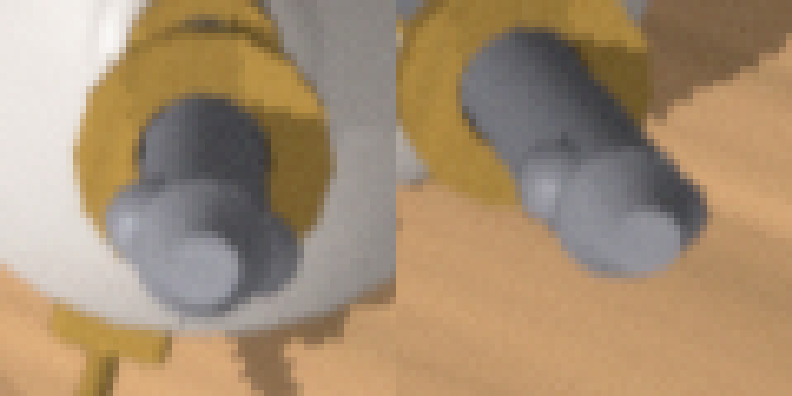

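```bash
python3 - <<'E'
from h import *
import pickle
c1=pickle.load(open('w1.pkl','rb'));c2=pickle.load(open('w2.pkl','rb'))
cs=bot.camera_info('scene');ct=bot.camera_info('top')
def tri(obs):
    A=np.zeros((3,3));b=np.zeros(3)
    for c,uv in obs:
        p,d=ray(c,[uv]);d=d[0]/np.linalg.norm(d[0]);M=np.eye(3)-np.outer(d,d);A+=M;b+=M@p
    return np.linalg.solve(A,b)
o=[(c1,(322.3,220.4)),(c2,(443.,266.3))]
P=tri(o); print(P,[proj(c,P)-u for c,u in o]); print(tri(o+[(ct,(421,246)),(cs,(264.5,173))]))
for c,u in o: print([onplane(c,[u],z)[0][:2] for z in (.195,.2,.205)])
E
```

```text
[ 0.56856235 -0.20814487  0.21106352] [array([[-0.00964781,  0.02498368]]), array([[ 0.00945022, -0.02404235]])]
[ 0.56759053 -0.20700353  0.20780564]
[array([ 0.5646909 , -0.20970914]), array([ 0.56590209, -0.20922204]), array([ 0.56711327, -0.20873494])]
[array([ 0.56470657, -0.21534122]), array([ 0.5659006 , -0.21310194]), array([ 0.56709463, -0.21086266])]
```

play_rows --increments '[[[0, 0, 0], [1, 30, 0], 85], [[0, 0, 0], [1, 30, 0], 85], [[0, 0, 0], [1, 30, 0], 85], [[0, 0, 0], [1, 30, 0], 85], [[0, 0, 0], [1, 30, 0], 85], [[0, 0, 0], [1, 30, 0], 85], [[0, 0, 0], [5, 30, -20], 85], [[0, 0, 0], [5, 30, -20], 85]]'

```text
t: 3.53
ee_pos: [0.5827, 0.1284, 0.2667]
tool_rot: [3.141, -0.003, 0.384]
contact_force: [0.7, -0.1, 0.0]
finger_gap: 0.997
grasp_force: 0.0
```

play_rows --increments '[[[0, 0, 0], [5, 20, -20], 85], [[0, 0, 0], [5, 20, -20], 85], [[0, 0, 0], [5, 2, -10], 85], [[0, 0, 0], [0, 0, -10], 85], [[0, 0, 0], [0, 0, 0], 85], [[0, 0, 0], [0, 0, 0], 85], [[0, 0, 0], [0, 0, 0], 85], [[0, 0, 0], [0, 0, 0], 85]]'

```text
t: 4.2
ee_pos: [0.597, 0.1695, 0.2073]
tool_rot: [3.141, -0.002, 0.385]
contact_force: [-0.3, 0.9, -0.8]
finger_gap: 0.995
grasp_force: 0.0
```

```bash
python3 - <<'E'
from h import *
import pickle
o=bot.get_obs(); ci,im=grab('wrist','w3.png'); pickle.dump(ci,open('w3.pkl','wb'))
print(o['t'],o['ee_pos'],o['tool_rot'],proj(ci,[[.605,.17,.085],o['ee_pos']]))
E
```

```text
4.2 [0.59704661 0.16946334 0.20728498] [ 3.14109323e+00 -1.59111348e-03  3.85192848e-01] [[326.00653323 206.08056135]
 [323.00682236 275.15567483]]
```

View pics/w3.png

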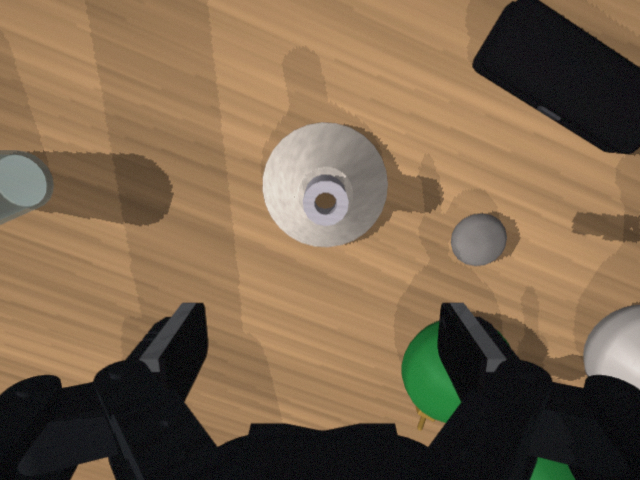

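The neck's top ring is at (326,203) in the wrist view, with the shade around (325,185). The grip path is clear.

```bash
python3 - <<'E'
from h import *
import pickle
ci=pickle.load(open('w3.pkl','rb')); im=cv2.imread('pics/w3.png')
h=cv2.cvtColor(im,cv2.COLOR_BGR2HSV)
m=((h[...,1]>18)&(h[...,0]>100)&(h[...,0]<140)&(h[...,2]>120)).astype(np.uint8)*255
k=np.zeros_like(m);k[165:240,290:360]=m[165:240,290:360]
c=max(cv2.findContours(k,0,2)[0],key=cv2.contourArea); e=cv2.minEnclosingCircle(c); print(e)
print(onplane(ci,[(326,203),e[0]],.085), 395.87*.018/(ci['position'][2]-.085))
E
```

```text
Traceback (most recent call last):
ValueError: max() iterable argument is empty
```

```bash
python3 - <<'E'
from h import *
import pickle
ci=pickle.load(open('w3.pkl','rb')); im=cv2.imread('pics/w3.png')
g=cv2.GaussianBlur(cv2.cvtColor(im,cv2.COLOR_BGR2GRAY),(3,3),0)[190:216,312:340]
m=(g<110).astype(np.uint8); n,l,s,cc=cv2.connectedComponentsWithStats(m); print(s,cc+[312,190])
print(onplane(ci,[(325.5,202.5)],.085)); print(bot.get_obs()['ee_pos'])
E
```

```text
[[  0   0  28  26 385]
 [  3   3  21  21 343]] [[326.07792208 202.14805195]
 [324.85131195 202.89504373]]
[[0.60748821 0.17144047 0.085     ]]
[0.59700108 0.16974434 0.20724618]
```

play_rows --increments '[[[0, 0, 0], [5, 0.5, -20], 85], [[0, 0, 0], [5, 1, -20], 85], [[0, 0, 0], [0, 0, -30], 85], [[0, 0, 0], [0, 0, -30], 85], [[0, 0, 0], [0, 0, -30], 85], [[0, 0, 0], [0, 0, -15], 85], [[0, 0, 0], [0, 0, -8], 85], [[0, 0, 0], [0, 0, 0], 85]]'

```text
t: 4.92
ee_pos: [0.6059, 0.1716, 0.052]
tool_rot: [-3.142, 0.002, 0.387]
contact_force: [0.8, 0.5, 0.9]
finger_gap: 0.994
grasp_force: 0.0
```

play_rows --increments '[[[0, 0, 0], [0, 0, 0], 60], [[0, 0, 0], [0, 0, 0], 45], [[0, 0, 0], [0, 0, 0], 40], [[0, 0, 0], [0, 0, 0], 36], [[0, 0, 0], [0, 0, 0], 30], [[0, 0, 0], [0, 0, 0], 30], [[0, 0, 0], [0, 0, 0], 30], [[0, 0, 0], [0, 0, 0], 30]]' --force 40

```text
t: 5.58
ee_pos: [0.6065, 0.1721, 0.0532]
tool_rot: [3.142, -0.0, 0.387]
contact_force: [0.1, -0.7, 0.1]
finger_gap: 0.355
grasp_force: 0.0
```

The fingers read 30 mm with no grip force, so I check with the wrist camera.

```bash
python3 - <<'E'
from h import *
o=bot.get_obs(); ci,im=grab('wrist','w4.png'); print(o['t'],o['finger_gap'],o['grasp_force'],o['ee_pos'])
o=bot.get_obs(); print(o['finger_gap'],o['grasp_force'])
E
```

```text
5.5833 0.35451952392908925 0.0 [0.60647534 0.172051   0.05318655]
0.35463466711811975 0.0
```

View pics/w4.png

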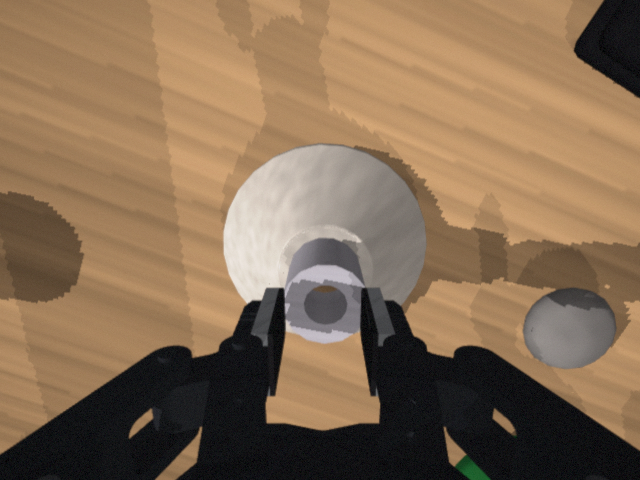

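The neck sits centred between the pads (neck x 285–363 px, pads just outside). The fingers have not gripped yet, so I close further.

play_rows --increments '[[[0, 0, 0], [0, 0, 0], 20], [[0, 0, 0], [0, 0, 0], 20], [[0, 0, 0], [0, 0, 0], 20], [[0, 0, 0], [0, 0, 0], 20], [[0, 0, 0], [0, 0, 0], 20], [[0, 0, 0], [0, 0, 0], 20], [[0, 0, 0], [0, 0, 0], 20], [[0, 0, 0], [0, 0, 0], 20]]' --force 40

```text
t: 6.3
ee_pos: [0.6065, 0.1721, 0.0531]
tool_rot: [-3.142, 0.0, 0.387]
contact_force: [0.0, 0.4, -1.2]
finger_gap: 0.23
grasp_force: 0.0
```

play_rows --increments '[[[0, 0, 0], [0, 0, 0], 15], [[0, 0, 0], [0, 0, 0], 10], [[0, 0, 0], [0, 0, 0], 5], [[0, 0, 0], [0, 0, 0], 0], [[0, 0, 0], [0, 0, 0], 0], [[0, 0, 0], [0, 0, 0], 0], [[0, 0, 0], [0, 0, 0], 0], [[0, 0, 0], [0, 0, 0], 0]]' --force 40

```text
t: 6.97
ee_pos: [0.6065, 0.1721, 0.0531]
tool_rot: [-3.142, 0.0, 0.387]
contact_force: [0.1, 0.2, -0.4]
finger_gap: 0.001
grasp_force: 0.0
```

```bash
python3 - <<'E'
from h import *
o=bot.get_obs(); ci,im=grab('wrist','w5.png'); print(o)
E
```

```text
{'t': 6.9667, 'q': array([-0.25169573,  0.66558672, -0.17402357,  1.92387403,  0.19987579,
        0.56864615, -1.74211311]), 'dq': array([-0.00069057, -0.00052996, -0.00084797,  0.0001825 ,  0.00099617,
        0.00015478,  0.00017445]), 'effort': array([-7.53116401e-04, -7.34550619e+01, -1.46980651e+00, -1.68463057e+01,
        7.87570956e-03,  1.71200558e-03, -2.89899322e-05]), 'ee_pos': array([0.60647052, 0.17207628, 0.05307817]), 'tool_rot': array([-3.14158740e+00,  4.96354248e-05,  3.86861825e-01]), 'contact_force': array([ 0.09039499,  0.15216399, -0.39676234]), 'moment': array([-0.0302881 , -0.01328294, -0.06305099]), 'grasp_force': 0.0, 'finger_gap': 0.0010286970414344569}
```

View pics/w5.png

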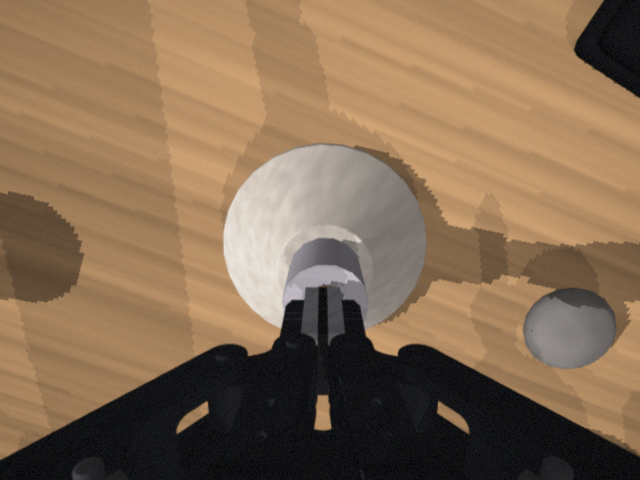

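The fingers shut completely without touching the neck: tips at y≈288 px, neck top still at (325,303). So they end above the neck, and the true fingertip must sit higher than the reported TCP. I check this against the scene camera.

```bash
python3 - <<'E'
from h import *
ci,im=grab('scene','s2.png'); o=bot.get_obs()
print('start tcp',proj(ci,[[.2733,-.671,.1933+d] for d in (0,.015,.03,.045)]))
e=o['ee_pos']; print('now',proj(ci,[e+[0,0,d] for d in (0,.015,.03,.045)]), proj(ci,[[.607,.171,.085]]), bot.grasp_offset)
w=bot.camera_info('wrist'); print(proj(w,[[.607,.171,.085]]),w['position']-e)
a=im[215:315,320:440]; b=cv2.imread('pics/scene0.png')[0:100,150:270]
cv2.imwrite('pics/c3.png',cv2.resize(np.hstack([a,b]),None,fx=3.3,fy=3.3,interpolation=0))
E
```

```text
start tcp [[210.30307891  94.29535903]
 [209.76618954  90.11386889]
 [209.2251984   85.89267721]
 [208.680083    81.63135182]]
now [[379.23934241 281.04423916]
 [379.66626185 276.59065418]
 [380.09886249 272.07170027]
 [380.53724373 267.48607503]] [[379.6651137  271.43176348]] 0.0187
[[325.9066274  304.70766402]] [0.06909692 0.02826769 0.18018472]
```

View pics/c3.png

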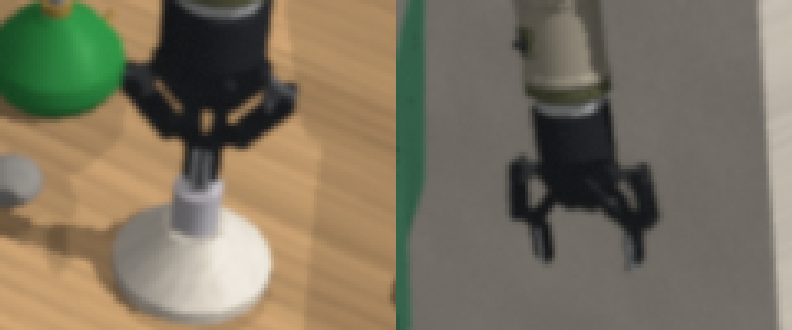

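The scene crop shows the shut tips right at the neck's top, about (381,272), which is about 33 mm above the reported TCP. The start picture puts them 35–37 mm above it. The true fingertips therefore end about 35 mm behind the reported TCP, and I correct for that. Open, lower 34 mm, grip.

play_rows --increments '[[[0, 0, 0], [0, 0, 0], 85], [[0, 0, 0], [0, 0, 0], 85], [[0, 0, 0], [0, 0, 0], 85], [[0, 0, 0], [0, 0, 0], 85], [[0, 0, 0], [0, 0, 0], 85], [[0, 0, 0], [0, 0, 0], 85], [[0, 0, 0], [0, 0, 0], 85], [[0, 0, 0], [0, 0, 0], 85]]'

```text
t: 7.73
ee_pos: [0.6065, 0.1721, 0.0531]
tool_rot: [-3.142, 0.0, 0.387]
contact_force: [0.5, -0.4, -0.1]
finger_gap: 0.993
grasp_force: 0.0
```

play_rows --increments '[[[0, 0, 0], [0, 0, -8], 85], [[0, 0, 0], [0, 0, -8], 85], [[0, 0, 0], [0, 0, -8], 85], [[0, 0, 0], [0, 0, -6], 85], [[0, 0, 0], [0, 0, -4], 85], [[0, 0, 0], [0, 0, 0], 75], [[0, 0, 0], [0, 0, 0], 60], [[0, 0, 0], [0, 0, 0], 50]]'

```text
t: 8.4
ee_pos: [0.6066, 0.1722, 0.0192]
tool_rot: [-3.142, -0.0, 0.387]
contact_force: [-0.1, 0.1, 0.1]
finger_gap: 0.615
grasp_force: 0.0
```

play_rows --increments '[[[0, 0, 0], [0, 0, 0], 42], [[0, 0, 0], [0, 0, 0], 38], [[0, 0, 0], [0, 0, 0], 34], [[0, 0, 0], [0, 0, 0], 30], [[0, 0, 0], [0, 0, 0], 25], [[0, 0, 0], [0, 0, 0], 25], [[0, 0, 0], [0, 0, 0], 25], [[0, 0, 0], [0, 0, 0], 25]]' --force 50

```text
t: 9.07
ee_pos: [0.6068, 0.172, 0.0197]
tool_rot: [3.141, -0.001, 0.387]
contact_force: [-1.5, -0.9, 5.8]
finger_gap: 0.407
grasp_force: 50.1
```

Gripped (opening about 35 mm, 50 N). Now I lift 240 mm and carry it toward the lamp.

play_rows --increments '[[[0, 0, 0], [0, 0, 15], 25], [[0, 0, 0], [0, 0, 30], 25], [[0, 0, 0], [0, 0, 35], 25], [[0, 0, 0], [0, 0, 35], 25], [[0, 0, 0], [0, 0, 35], 25], [[0, 0, 0], [0, 0, 35], 25], [[0, 0, 0], [0, 0, 35], 25], [[0, 0, 0], [0, 0, 20], 25]]'

```text
t: 9.73
ee_pos: [0.6073, 0.1725, 0.2632]
tool_rot: [3.141, -0.004, 0.387]
contact_force: [0.2, 0.7, -1.5]
finger_gap: 0.408
grasp_force: 50.4
```

play_rows --increments '[[[0, 0, 0], [-2, -20, 0], 25], [[0, 0, 0], [-2, -25, 0], 25], [[0, 0, 0], [-2, -25, 0], 25], [[0, 0, 0], [-3, -25, 0], 25], [[0, 0, 0], [-3, -25, 0], 25], [[0, 0, 0], [-3, -25, 0], 25], [[0, 0, 0], [-3, -25, 0], 25], [[0, 0, 0], [-2, -20, 0], 25]]'

```text
t: 10.4
ee_pos: [0.5856, -0.0201, 0.2588]
tool_rot: [3.141, 0.001, 0.386]
contact_force: [-0.5, 0.4, -1.8]
finger_gap: 0.414
grasp_force: 50.3
```

play_rows --increments '[[[0, 0, 0], [-3, -25, 0], 25], [[0, 0, 0], [-3, -25, 0], 25], [[0, 0, 0], [-3, -25, 0], 25], [[0, 0, 0], [-3, -25, 0], 25], [[0, 0, 0], [-3, -20, 0], 25], [[0, 0, 0], [0, 0, 0], 25], [[0, 0, 0], [0, 0, 0], 25], [[0, 0, 0], [0, 0, 0], 25]]'

```text
t: 11.07
ee_pos: [0.5714, -0.1371, 0.2589]
tool_rot: [-3.141, 0.0, 0.387]
contact_force: [-0.2, 0.2, -1.7]
finger_gap: 0.409
grasp_force: 50.3
```

```bash
python3 - <<'E'
from h import *
import pickle
o=bot.get_obs(); ci,im=grab('wrist','w6.png'); pickle.dump((ci,o),open('w6.pkl','wb')); print(o['t'],o['ee_pos'],o['tool_rot'],o['contact_force'],o['grasp_force'])
_,s=grab('scene','s3.png'); e=o['ee_pos']
print(proj(bot.camera_info('scene'),[e+[0,0,.065]]),proj(bot.camera_info('scene'),[[.568,-.2075,.209]]),proj(ci,[e+[0,0,.065],[.568,-.2075,.209]]))
c=s[90:270,190:430]
w=im[180:400,160:460]
cv2.imwrite('pics/c4.png',np.hstack([cv2.resize(c,(400,300)),cv2.resize(w,(400,293))[:293].copy() if 0 else cv2.resize(w,(400,300))]))
E
```

```text
11.0667 [ 0.57140245 -0.13709688  0.25891113] [-3.14089396e+00  9.05561071e-06  3.87329704e-01] [-0.18246781  0.22297983 -1.67200723] 50.34552742028609
[[281.96167512 141.52991006]] [[263.04333221 172.24055803]] [[322.99967    350.3068286 ]
 [424.13678328 288.45678239]]
```

View pics/c4.png

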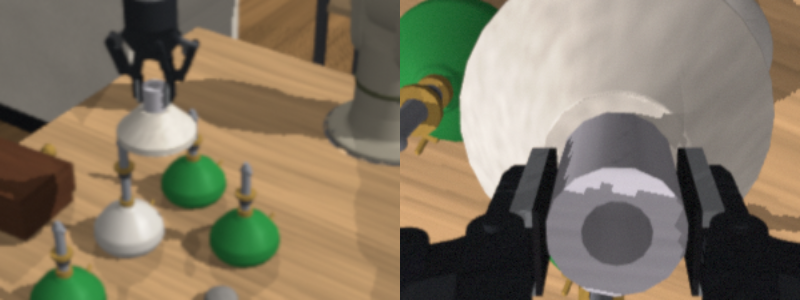

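The scene crop shows the head held upright beside the white lamp's stem. The wrist crop puts the bore at (323,351), within 0.3 mm of the tool axis (predicted 323,350). Now I move over the stem.

play_rows --increments '[[[0, 0, 0], [-0.4, -10, 0], 25], [[0, 0, 0], [-1, -20, 0], 25], [[0, 0, 0], [-1, -20, 0], 25], [[0, 0, 0], [-1, -15, 0], 25], [[0, 0, 0], [0, -6, 0], 25], [[0, 0, 0], [0, 0, 0], 25], [[0, 0, 0], [0, 0, 0], 25], [[0, 0, 0], [0, 0, 0], 25]]'

```text
t: 11.83
ee_pos: [0.5684, -0.2075, 0.2591]
tool_rot: [-3.141, -0.0, 0.388]
contact_force: [-0.2, -0.3, -0.9]
finger_gap: 0.409
grasp_force: 50.3
```

play_rows --increments '[[[0, 0, 0], [0, 0, -10], 25], [[0, 0, 0], [0, 0, -15], 25], [[0, 0, 0], [0, 0, -15], 25], [[0, 0, 0], [0, 0, -15], 25], [[0, 0, 0], [0, 0, -15], 25], [[0, 0, 0], [0, 0, -6], 25], [[0, 0, 0], [0, 0, 0], 25], [[0, 0, 0], [0, 0, 0], 25]]'

```text
t: 12.5
ee_pos: [0.5682, -0.2084, 0.183]
tool_rot: [-3.141, 0.0, 0.388]
contact_force: [-0.7, -0.1, -1.3]
finger_gap: 0.411
grasp_force: 50.3
```

```bash
python3 - <<'E'
from h import *
import pickle
o=bot.get_obs(); ci,im=grab('wrist','w7.png'); e=o['ee_pos']; print(o['t'],e,o['tool_rot'],o['contact_force'],o['grasp_force'])
# is the stem tip visible through the bore? bright pixels inside the bore mouth
b=proj(ci,[e+[0,0,.065]])[0]; print(b, proj(ci,[[.568,-.208,.209]]))
h=cv2.cvtColor(im,cv2.COLOR_BGR2GRAY); x,y=b.astype(int); np.set_printoptions(linewidth=200); print(h[y-36:y+37:6,x-42:x+43:6])
E
```

```text
12.5 [ 0.56819221 -0.20840616  0.18295985] [-3.14113017e+00  3.05493156e-04  3.87539614e-01] [-0.73520164 -0.1081095  -1.26028829] 50.330931942444295
[323.04647576 350.37640655] [[321.96379573 298.66394814]]
[[108 185 222 220 222 222 221 222 221 223 222 222 222 110  96]
 [118 151 188 147 145 148 153 196 222 222 222 196 220 224 106]
 [146 144 144 148 145 143 144 145 148 147 145 149 147 146 147]
 [146 144 147 145 132  95  98  97  95  95 143 148 147 149 146]
 [143 144 142 131  89  88  94  95  89  91  92 148 148 147 147]
 [147 148 146  91  90  90  91  92  89  88  90  96 146 145 145]
 [138 137 138  90  91  90  93  96  92  93  91  88 150 149 149]
 [143 145 145  87  91  95  94  96  93  94  92  89 140 143 144]
 [143 144 142 126  94  98  96  93  93  91  93 146 147 146 143]
 [145 143 143 145 106  97  97  99  95  93 118 144 146 148 148]
 [149 148 147 149 148 149 135 114 134 147 148 144 148 147 144]
 [105 145 146 146 145 145 146 148 148 146 148 151 152 153 175]
 [ 66  77 148 151 147 148 147 148 148 151 150 148 147 155 154]]
```

Aligned over the stem, and step 1's hover is met. I descend slowly and watch the force.

play_rows --increments '[[[0, 0, 0], [0, 0, -3], 25], [[0, 0, 0], [0, 0, -3], 25], [[0, 0, 0], [0, 0, -3], 25], [[0, 0, 0], [0, 0, -3], 25], [[0, 0, 0], [0, 0, -3], 25], [[0, 0, 0], [0, 0, -3], 25], [[0, 0, 0], [0, 0, 0], 25], [[0, 0, 0], [0, 0, 0], 25]]'

```text
t: 13.22
ee_pos: [0.5679, -0.2089, 0.1648]
tool_rot: [-3.141, 0.0, 0.387]
contact_force: [0.1, 0.9, -0.7]
finger_gap: 0.411
grasp_force: 50.3
```

play_rows --increments '[[[0, 0, 0], [0, 0, -2], 25], [[0, 0, 0], [0, 0, -1], 25], [[0, 0, 0], [0, 0, -1], 25], [[0, 0, 0], [0, 0, -1], 25], [[0, 0, 0], [0, 0, -1], 25], [[0, 0, 0], [0, 0, -1], 25], [[0, 0, 0], [0, 0, 0], 25], [[0, 0, 0], [0, 0, 0], 25]]'

```text
t: 13.88
ee_pos: [0.5681, -0.2089, 0.158]
tool_rot: [-3.142, 0.0, 0.387]
contact_force: [1.0, 1.4, -0.2]
finger_gap: 0.411
grasp_force: 50.3
```

play_rows --increments '[[[0, 0, 0], [0, 0, -1], 25], [[0, 0, 0], [0, 0, -1], 25], [[0, 0, 0], [0, 0, -1], 25], [[0, 0, 0], [0, 0, 0], 25], [[0, 0, 0], [0, 0, 0], 25], [[0, 0, 0], [0, 0, 0], 25], [[0, 0, 0], [0, 0, 0], 25], [[0, 0, 0], [0, 0, 0], 25]]'

```text
t: 14.55
ee_pos: [0.5682, -0.2087, 0.1551]
tool_rot: [-3.142, -0.0, 0.387]
contact_force: [0.9, 2.1, -0.8]
finger_gap: 0.407
grasp_force: 50.6
```

There is a growing lateral force toward +y and a little +x, so I yield that way.

play_rows --increments '[[[0, 0, 0], [0.3, 0.8, 0], 25], [[0, 0, 0], [0, 0, -1], 25], [[0, 0, 0], [0, 0, -1], 25], [[0, 0, 0], [0, 0, 0], 25], [[0, 0, 0], [0, 0, 0], 25], [[0, 0, 0], [0, 0, 0], 25], [[0, 0, 0], [0, 0, 0], 25], [[0, 0, 0], [0, 0, 0], 25]]'

```text
t: 15.22
ee_pos: [0.5686, -0.2084, 0.1533]
tool_rot: [3.141, -0.0, 0.387]
contact_force: [1.4, -0.4, 3.9]
finger_gap: 0.409
grasp_force: 50.9
```

Vertical force has come up at TCP 0.153, where the balls should meet the cone. I continue in small steps.

play_rows --increments '[[[0, 0, 0], [0.2, 0, -1], 25], [[0, 0, 0], [0, 0, 0], 25], [[0, 0, 0], [0, 0, -1], 25], [[0, 0, 0], [0, 0, 0], 25], [[0, 0, 0], [0, 0, 0], 25], [[0, 0, 0], [0, 0, 0], 25], [[0, 0, 0], [0, 0, 0], 25], [[0, 0, 0], [0, 0, 0], 25]]'

```text
t: 15.88
ee_pos: [0.5685, -0.2082, 0.1509]
tool_rot: [-3.141, 0.0, 0.387]
contact_force: [1.2, -1.0, -0.7]
finger_gap: 0.407
grasp_force: 50.6
```

play_rows --increments '[[[0, 0, 0], [0, 0, -1], 25], [[0, 0, 0], [0, 0, 0], 25], [[0, 0, 0], [0, 0, -1], 25], [[0, 0, 0], [0, 0, 0], 25], [[0, 0, 0], [0, 0, -1], 25], [[0, 0, 0], [0, 0, 0], 25], [[0, 0, 0], [0, 0, 0], 25], [[0, 0, 0], [0, 0, 0], 25]]'

```text
t: 16.55
ee_pos: [0.5683, -0.2081, 0.1477]
tool_rot: [-3.141, 0.001, 0.387]
contact_force: [-0.2, -1.2, -2.9]
finger_gap: 0.412
grasp_force: 50.2
```

play_rows --increments '[[[0, 0, 0], [0, 0, -1], 25], [[0, 0, 0], [0, 0, 0], 25], [[0, 0, 0], [0, 0, -1], 25], [[0, 0, 0], [0, 0, 0], 25], [[0, 0, 0], [0, 0, -1], 25], [[0, 0, 0], [0, 0, 0], 25], [[0, 0, 0], [0, 0, 0], 25], [[0, 0, 0], [0, 0, 0], 25]]'

```text
t: 17.22
ee_pos: [0.5685, -0.2081, 0.1449]
tool_rot: [-3.141, 0.0, 0.387]
contact_force: [0.8, -0.9, -3.1]
finger_gap: 0.409
grasp_force: 50.3
```

```bash
python3 - <<'E'
from h import *
o=bot.get_obs(); ci,im=grab('wrist','w8.png'); e=o['ee_pos']; print(o['t'],e,o['contact_force'],o['moment'])
_,s=grab('scene','s4.png')
b=proj(ci,[e+[0,0,.065]])[0]; h=cv2.cvtColor(im,cv2.COLOR_BGR2GRAY); x,y=b.astype(int); np.set_printoptions(linewidth=200); print(h[y-36:y+37:6,x-42:x+43:6])
E
```

```text
17.2167 [ 0.56848798 -0.20809749  0.14492618] [ 0.82771105 -0.91845939 -3.08146332] [-0.24394366 -0.11022923  0.02418765]
[[ 94 181 223 221 221 189 221 220 220 220 221 222 221 112  91]
 [127 210 211 145 145 145 218 221 221 153 189 221 223 223 103]
 [144 145 145 142 141 143 142 144 147 146 144 144 146 149 129]
 [146 144 143 141 131  79  81  83  81  84 145 146 145 145 147]
 [143 141 140 132  80  81  85  80  79  78  78 149 149 143 146]
 [145 145 145  88  79  84 107 109 109  83  80  97 148 146 146]
 [137 137 136  90  90  85 110 110 110 101  90  88 147 146 148]
 [143 143 143  90  92  89 115 111 113  91  91  92 142 139 145]
 [141 142 143 125  91  94  95  98  93  93  90 144 148 149 144]
 [142 141 141 145 107  94  97  97  91  91 121 148 145 151 148]
 [145 145 148 148 148 148 132 115 136 148 146 148 145 146 143]
 [102 143 144 142 143 144 142 148 148 150 149 152 150 152 116]
 [ 63  72 146 148 145 148 146 147 147 148 145 148 147 171 152]]
```

The stem tip is now visible in the bore as the brighter patch. I measure its height against the neck top.

```bash
python3 - <<'E'
from h import *
im=cv2.imread('pics/w8.png'); g=cv2.GaussianBlur(cv2.cvtColor(im,cv2.COLOR_BGR2GRAY),(3,3),0).astype(int)
ci=bot.camera_info('wrist'); e=bot.get_obs()['ee_pos']
m=((g>102)&(g<122)).astype(np.uint8); k=np.zeros_like(m); k[330:368,304:342]=m[330:368,304:342]
k=cv2.morphologyEx(k,cv2.MORPH_OPEN,np.ones((5,5)))
n,l,s,c=cv2.connectedComponentsWithStats(k); i=1+s[1:,4].argmax(); print(s[i],c[i])
for z in (.055,.06,.065): print(z,proj(ci,[e+[0,0,z]]), onplane(ci,[c[i]],e[2]+z)-e)
E
```

```text
[313 342  22  20 363] [323.4077135  351.53168044]
0.055 [[323.171339  334.4793422]] [[-0.00641928 -0.00270709  0.055     ]]
0.06 [[323.1847902  342.14818823]] [[-0.00340033 -0.00146871  0.06      ]]
0.065 [[323.1992244 350.3758721]] [[-0.00038138 -0.00023033  0.065     ]]
```

The tip is level with the neck top, so the balls are inside the bore with about 18 mm left to go. Forces are small, so I continue.

play_rows --increments '[[[0, 0, 0], [0, 0, -1], 25], [[0, 0, 0], [0, 0, -1], 25], [[0, 0, 0], [0, 0, -1], 25], [[0, 0, 0], [0, 0, -1], 25], [[0, 0, 0], [0, 0, -1], 25], [[0, 0, 0], [0, 0, -1], 25], [[0, 0, 0], [0, 0, 0], 25], [[0, 0, 0], [0, 0, 0], 25]]'

```text
t: 17.98
ee_pos: [0.5685, -0.2081, 0.1387]
tool_rot: [-3.141, 0.0, 0.387]
contact_force: [1.0, -1.3, -3.6]
finger_gap: 0.41
grasp_force: 50.2
```

play_rows --increments '[[[0, 0, 0], [0, 0, -1], 25], [[0, 0, 0], [0, 0, -1], 25], [[0, 0, 0], [0, 0, -1], 25], [[0, 0, 0], [0, 0, -1], 25], [[0, 0, 0], [0, 0, -1], 25], [[0, 0, 0], [0, 0, 0], 25], [[0, 0, 0], [0, 0, 0], 25], [[0, 0, 0], [0, 0, 0], 25]]'

```text
t: 18.65
ee_pos: [0.5685, -0.2081, 0.1338]
tool_rot: [-3.141, 0.0, 0.387]
contact_force: [0.9, -1.0, -3.9]
finger_gap: 0.409
grasp_force: 50.2
```

play_rows --increments '[[[0, 0, 0], [0, 0, -1], 25], [[0, 0, 0], [0, 0, 0], 25], [[0, 0, 0], [0, 0, -1], 25], [[0, 0, 0], [0, 0, 0], 25], [[0, 0, 0], [0, 0, -1], 25], [[0, 0, 0], [0, 0, 0], 25], [[0, 0, 0], [0, 0, 0], 25], [[0, 0, 0], [0, 0, 0], 25]]'

```text
t: 19.32
ee_pos: [0.5684, -0.2081, 0.1308]
tool_rot: [-3.141, 0.0, 0.387]
contact_force: [0.8, -1.9, -4.4]
finger_gap: 0.413
grasp_force: 50.2
```

```bash
python3 - <<'E'
from h import *
im=grab('wrist','w9.png')[1]
ci=bot.camera_info('wrist'); o=bot.get_obs(); e=o['ee_pos']; print(e,o['contact_force'])
for z in (.06,.065,.07,.075,.08): print(z,proj(ci,[e+[0,0,z]])[0])
g=cv2.cvtColor(im,cv2.COLOR_BGR2GRAY); np.set_printoptions(linewidth=220); print(g[300:430:5,280:369:4])
E
```

```text
[ 0.5684606  -0.2080779   0.13086102] [ 1.22050095 -0.69332059 -4.60583586]
0.06 [323.03697365 342.1226014 ]
0.065 [323.04500806 350.35188297]
0.07 [323.05365322 359.20376857]
0.075 [323.06298167 368.7518593 ]
0.08 [323.07307797 379.08186235]
[[ 96  95 158 152 144 139 129 126 112 106 101 100  97  94  91  91  94  95  95  97  99  96  35]
 [ 89 137 157 147 139 135 142 178 193 191 189 200 211 210 206 148  94  96  96  94  95  94  29]
 [ 92 101 154 175 217 195 195 195 198 197 195 195 199 221 220 221 218 215 139  95  95  93  39]
 [ 91 154 218 218 215 197 198 196 127 162 195 197 194 195 221 221 221 220 220 220 109  94  86]
 [ 97 182 176 144 119 117 121 123 117 122 192 195 194 192 192 188 218 221 223 221 221 140  95]
 [142 143 143 144 143 129 119 117 119 117 119 117 117 122 117 119 143 144 147 146 149 177 128]
 [142 140 141 142 142 115 119 110  85  73  71  72  73  76 111 119 119 146 146 143 144 146 145]
 [142 143 144 144 125 117  75  74  72  72  74  71  76  69  71  69 142 147 145 145 146 146 118]
 [142 143 144 141 114  75  82  69  76  84  79  81  82  82  76  73  72 144 144 145 146 148 122]
 [
[... 913 characters left out ...]
1 151 148 138 117 118 117 118 115]
 [ 60  63  58  60  58  51 110 134 180 203 183 214 211 189 155 114 105 104 108 141 144 145 120]
 [ 59  65  63  63  61  50 100 102 101 102 100 104 112 112 112 112 113 116 117 167 159 163 167]
 [ 61  64  62  60  65  56 112 106 104  99 101  99 101 103 103 108 108 162 172 169 174 175 167]
 [ 62  59  63  64  65  72 106 104 110 107 110 106 101  98 101 104 155 152 155 163 170 171 172]
 [ 66  62  65  64  65 109 108 104 104 105 103 106 112 117 161 158 153 149 151 151 156 163 166]
 [ 64  63  65  66  70 114 114 110 111 113 107 129 157 163 171 170 169 170 165 156 151 150 153]
 [ 22  24  18  27  70  94 109 118 139 169 170 170 169 163 160 153 132 112  55  25  21  28  22]]
```

The tip is now at (323.5,378) in the wrist image, 14.5 mm above the neck top, so the balls are right at the edge. Four more mm should click.

play_rows --increments '[[[0, 0, 0], [0, 0, -1], 25], [[0, 0, 0], [0, 0, 0], 25], [[0, 0, 0], [0, 0, -1], 25], [[0, 0, 0], [0, 0, 0], 25], [[0, 0, 0], [0, 0, 0], 25], [[0, 0, 0], [0, 0, 0], 25], [[0, 0, 0], [0, 0, 0], 25], [[0, 0, 0], [0, 0, 0], 25]]'

```text
t: 20.03
ee_pos: [0.5683, -0.2081, 0.1288]
tool_rot: [-3.141, 0.001, 0.387]
contact_force: [0.6, -1.5, -8.1]
finger_gap: 0.413
grasp_force: 50.7
```

play_rows --increments '[[[0, 0, 0], [0, 0, -1], 25], [[0, 0, 0], [0, 0, 0], 25], [[0, 0, 0], [0, 0, -1], 25], [[0, 0, 0], [0, 0, 0], 25], [[0, 0, 0], [0, 0, 0], 25], [[0, 0, 0], [0, 0, 0], 25], [[0, 0, 0], [0, 0, 0], 25], [[0, 0, 0], [0, 0, 0], 25]]'

```text
t: 20.7
ee_pos: [0.5686, -0.2082, 0.1272]
tool_rot: [3.141, 0.0, 0.387]
contact_force: [-0.7, -0.4, -3.9]
finger_gap: 0.414
grasp_force: 51.1
```

The tool was pulled down 8 N (the click), and the ring spring is now pushing back. One more mm, then hold and release.

play_rows --increments '[[[0, 0, 0], [0, 0, -1], 25], [[0, 0, 0], [0, 0, 0], 25], [[0, 0, 0], [0, 0, 0], 25], [[0, 0, 0], [0, 0, 0], 25], [[0, 0, 0], [0, 0, 0], 25], [[0, 0, 0], [0, 0, 0], 25], [[0, 0, 0], [0, 0, 0], 25], [[0, 0, 0], [0, 0, 0], 25]]'

```text
t: 21.37
ee_pos: [0.5688, -0.2081, 0.1263]
tool_rot: [3.141, -0.0, 0.387]
contact_force: [-0.9, -1.2, 2.0]
finger_gap: 0.416
grasp_force: 51.9
```

```bash
python3 - <<'E'
from h import *
ci,im=grab('wrist','w10.png'); o=bot.get_obs(); e=o['ee_pos']; print(e,o['contact_force'])
g=cv2.GaussianBlur(cv2.cvtColor(im,cv2.COLOR_BGR2GRAY),(3,3),0).astype(int)
np.set_printoptions(linewidth=220); print(g[365:410:4,296:352:3])
for z in (.08,.0825,.085,.0875): print(z,proj(ci,[e+[0,0,z]])[0])
E
```

```text
[ 0.56886147 -0.20814313  0.1262371 ] [-0.17389184  0.65291721  2.6664562 ]
[[ 98  79  81  81  79  80  82  82  82  82  81  81  81  82  82  81  81  84  93]
 [122  82  81  80  80  80  81  83  82  80  80  79  79  81  81  81  82  89 102]
 [145  90  80  79  80  79  83  82  80  78  78  79  78  79  81  82  84  92 108]
 [144 113  80  79  79  80  81  84  90  91  90  82  79  79  81  83  89 101 114]
 [144 141 104  81  78  81 105 111 111 110 109 109 104  84  85  86 108 143 149]
 [146 146 144 107  80 104 109 109 110 111 111 112 112 108  87 113 145 146 147]
 [142 155 148 147 107 109 111 111 110 110 109 109 110 112 111 149 148 148 136]
 [ 62 113 170 194 197 142 111 111 111 111 112 111 111 118 168 160 130 118 117]
 [ 60  55  67 106 111 113 113 113 114 113 112 113 114 110 110 108 107 108 109]
 [ 61  53  75 102 102 103 102 106 110 112 112 113 112 113 114 114 113 109 108]
 [ 62  57  90 101 100 100 100 102 102 102 103 107 110 111 112 112 112 114 116]
 [ 60  61 104 110 108 105 102 101  99 101 101 103 101 101 103 107 109 133 165]]
0.08 [323.23232701 378.82738136]
0.0825 [323.24570188 384.30554935]
0.085 [323.25964926 390.01775639]
0.0875 [323.27420681 395.97937007]
```

The tip now stands about 19 mm above the neck top and the ring spring pushes up, so the head is latched. I release and retreat straight up.

play_rows --increments '[[[0, 0, 0], [0, 0, 0], 40], [[0, 0, 0], [0, 0, 0], 45], [[0, 0, 0], [0, 0, 0], 55], [[0, 0, 0], [0, 0, 0], 65], [[0, 0, 0], [0, 0, 0], 75], [[0, 0, 0], [0, 0, 0], 85], [[0, 0, 0], [0, 0, 0], 85], [[0, 0, 0], [0, 0, 0], 85]]'

```text
t: 22.08
ee_pos: [0.5686, -0.2081, 0.1261]
tool_rot: [-3.142, 0.0, 0.387]
contact_force: [-0.5, 0.5, -0.1]
finger_gap: 0.997
grasp_force: 0.0
```

play_rows --increments '[[[0, 0, 0], [0, 0, 0], 85], [[0, 0, 0], [0, 0, 10], 85], [[0, 0, 0], [0, 0, 20], 85], [[0, 0, 0], [0, 0, 20], 85], [[0, 0, 0], [0, 0, 20], 85], [[0, 0, 0], [0, 0, 20], 85], [[0, 0, 0], [0, 0, 10], 85], [[0, 0, 0], [0, 0, 0], 85]]'

```text
t: 22.75
ee_pos: [0.5698, -0.2085, 0.2289]
tool_rot: [3.139, -0.003, 0.387]
contact_force: [0.2, 0.4, -0.4]
finger_gap: 0.997
grasp_force: 0.0
```

```bash
python3 - <<'E'
from h import *
ci,im=grab('wrist','w11.png'); o=bot.get_obs(); e=o['ee_pos']; print(o['t'],e,o['tool_rot'],o['contact_force'],o['finger_gap'])
P=np.array([.5686,-.2081,0]); t,n,m=[proj(ci,[P+[0,0,z]])[0] for z in (.2104,.1924,.2104-.0145+.0)]
print('tip',t,'necktop',n,'balls',m)
g=cv2.cvtColor(im,cv2.COLOR_BGR2GRAY); x,y=n.astype(int); np.set_printoptions(linewidth=220); print(g[y-40:y+45:4,x-40:x+41:4])
E
```

```text
22.8 [ 0.56906501 -0.20830067  0.22720405] [ 3.14008717e+00 -1.73544138e-03  3.86740082e-01] [-0.27859104 -0.03795623 -0.98568671] 0.9928338697445059
tip [321.30147021 263.64805946] necktop [321.31992418 252.65415752] balls [321.31655743 254.66029454]
[[239 232 232 235 219 217 210 163 126 115 107  95  93 100 128 142 162 149 133 131 132]
 [237 237 235 216 211 213 152 140 124 112 103  96  92  92  92 131 159 163 135 133 134]
 [236 237 230 208 202 163 146 135 121 106 102  93  93  94  92  93 135 158 155 139 140]
 [239 239 228 210 175 157 143 132 166 185 181 173 181  99  91  92 107 156 152 141 137]
 [240 243 231 222 165 157 195 193 193 192 194 195 196 216 198 101  92 149 150 140 132]
 [240 242 237 219 162 206 198 194 193 193 197 196 192 219 218 216  96 152 153 143 138]
 [244 242 233 211 213 212 189 190 189 193 189 191 191 204 215 217 212 138 154 144 139]
 [242 240 228 192 212 198 188 188 139  92  78  72 131 190 206 213 213 183 145 142 140]
 [240 238 227 209 211 187 184 115  94  98  87  74  73  93 116 140 139 152 151 144 142]
 [241 234 231 216 216 205 145 134 139 130 114  94  93  70 118 140
[... 366 characters left out ...]
46]
 [233 231 236 232 212 213 215 214 156 165 167 164 111 215 214 186 201 166 158 162 155]
 [233 231 228 225 225 214 216 214 213 207 197 206 212 213 214 212 178 169 160 161 156]
 [230 229 222 222 224 227 218 214 216 217 216 217 216 216 204 177 177 170 161 161 159]
 [228 229 226 227 226 221 216 218 214 210 210 207 198 191 185 180 175 173 172 169 166]
 [100 211 221 229 216 219 218 214 211 208 204 201 193 187 184 177 170 170 171 176 182]
 [ 97  99 108 190 209 220 216 215 211 206 202 203 199 190 185 183 177 182 180 177 178]
 [ 62  95  96  99 101 118 151 181 189 191 202 195 188 188 175 181 179 177 171 171 180]
 [ 52  49  95  96  97 110 117 115 117 114 113 112 143 162 160 169 176 181 182 179 172]]
```

Released cleanly. Before handing in, I check seating and tilt by comparing the shade rim with its predicted position.

```bash
python3 - <<'E'
from h import *
a=np.linspace(0,2*np.pi,60)
def meas(n):
    ci,im=grab(n,n+'_f.png'); P=np.array([.5686,-.2081])
    h=cv2.cvtColor(im,cv2.COLOR_BGR2HSV); m=((h[...,1]<45)&(h[...,2]>95)).astype(np.uint8)*255
    pr=proj(ci,np.c_[P[0]+.06*np.cos(a),P[1]+.06*np.sin(a),np.full(60,.1074)])
    k=np.zeros_like(m); cv2.fillPoly(k,[np.int32(pr)],255); k=cv2.dilate(k,np.ones((25,25))); m&=k
    m=cv2.morphologyEx(m,cv2.MORPH_CLOSE,np.ones((9,9)))
    c=max(cv2.findContours(m,0,2)[0],key=cv2.contourArea); hull=cv2.convexHull(c)
    el=cv2.fitEllipse(hull); ep=cv2.fitEllipse(pr.astype(np.float32)); print(n,'rim seen',el,'pred',ep)
    for z in (.101,.1074): print('  centre on plane',z,onplane(ci,[el[0]],z)[0], 'bias of ellipse',onplane(ci,[ep[0]],.1074)[0][:2]-P)
meas('wrist');meas('top');meas('scene')
E
```

```text
wrist rim seen ((321.560302734375, 214.80250549316406), (156.64486694335938, 157.74871826171875), 62.85037612915039) pred ((322.1856689453125, 212.52748107910156), (149.8917236328125, 154.05789184570312), 89.9731216430664)
  centre on plane 0.101 [ 0.56837609 -0.20764587  0.101     ] bias of ellipse [0.00309366 0.00126647]
  centre on plane 0.1074 [ 0.56982492 -0.20706691  0.1074    ] bias of ellipse [0.00309366 0.00126647]
top rim seen ((422.008056640625, 257.0569763183594), (74.6672592163086, 82.99295043945312), 18.451160430908203) pred ((414.59613037109375, 256.021484375), (56.435081481933594, 58.313079833984375), 121.19377899169922)
  centre on plane 0.101 [ 0.5671634  -0.22437799  0.101     ] bias of ellipse [-5.60123500e-04  7.65333437e-05]
  centre on plane 0.1074 [ 0.56595135 -0.22336121  0.1074    ] bias of ellipse [-5.60123500e-04  7.65333437e-05]
scene rim seen ((266.2402648925781, 208.87258911132812), (46.8268928527832, 62.09272384643555), 1.769191026687622) pred ((265.1122741699219, 204.30975341796875), (25.964555740356445, 44.40005111694336), 86.0138168334961)
  centre on plane 0.101 [ 0.57816568 -0.19726135  0.101     ] bias of ellipse [0.00153719 0.0010741 ]
  centre on plane 0.1074 [ 0.58471877 -0.19155918  0.1074    ] bias of ellipse [0.00153719 0.0010741 ]
```

The wrist rim centre agrees with the stem axis to about 2 mm, with a lean of about 0.04 rad at most. The neck top sits at or below the latched height, and the gripper is clear, so I hand in. The rim fits from the top and scene cameras were contaminated by neighbouring objects, so I ignored them.

```bash
python3 -c "
from workcell import bot
print(bot.close_job())"
```

```text
the job is handed in; nothing more can be done
None
```

The lamp head is on the white lamp's stem and let go, and I handed the job in at about 23 s. The click showed as a downward pull of about 8 N, and the head looked latched and near upright (lean about 0.04 rad by rough measurement); no verdict came back, and I did not re-check the bystanders, though nothing was seen to touch them.

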